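# Seat the splined gear in the open gearbox and hold it down on its spring

## Task

The gearbox on the bench stands open and its upright splined shaft is waiting for its gear. Take the loose gear with the six-grooved bore (not the one with the round, keyed bore), turn it until its grooves match the splines of the shaft, slide it down so that its teeth mesh with the idler beside it, and press it home against the sprung collar until the retaining-ring groove at the top of the shaft stands clear above the hub. Finish while still holding the gear pressed down there, so that I can snap the ring on, and leave everything else on the bench where it is.

Things in the scene. Friction and masses are not known exactly. Their poses are not given: they have to be found in the camera images.
- spline_gear: Loose steel gear for the shaft, flat on the bench, hub up, about 0.35 kg: 16-tooth rim 71 mm across and 16 mm thick, on it a round hub 40 mm in diameter and 22 mm tall (38 mm in all). Bore 24 mm with six grooves 7.8 mm wide, 30 mm across. Origin: on the axis at the underside; z up the axis through the hub; x along the middle of one groove, the rest every 60 degrees.
- keyed_gear: The other loose steel gear, to be left alone: 20 finer teeth, 65 mm across, rim 14 mm thick, hub 30 mm in diameter and 12 mm tall, round 16 mm bore with one keyway. The two gears may lie in either place. Origin: on the axis at the underside.
- gearbox: Open aluminium gearbox housing fixed to the bench, in a place and at a yaw that vary: a low tray 112 x 190 mm, walls 28 mm high. Origin: centre of its underside; x across, y along, z up. The upright splined shaft stands 32 mm from the middle towards +y, the idler gear 32 mm towards -y.
- shaft_end (a point): Centre of the shaft's top end, 86 mm above the bench, z up; x along the middle of one of its six splines, the rest every 60 degrees. The plain round end is 19 mm in diameter, bevelled; the 2 mm wide retaining-ring groove lies 11 to 13 mm below this point. The gear slides on when its x axis and this one agree, give or take multiples of 60 degrees, within about 4 degrees.
- spline_top (a point): On the shaft's axis 70 mm above the bench, where the splines begin (axes as shaft_end). Six splines, 6 mm wide, 28 mm across, 22 mm between them, with pointed upper ends 3 mm long, running down to the collar. A gear not turned right stops with its underside here or up to 4 mm lower. The shaft turns, but stiffly (0.12 N m).
- idler_top (a point): On the axis of the idler gear, 64 mm from the shaft, at the upper side of its teeth, 46 mm above the bench: 16 teeth 16 mm tall, 71 mm across, pointed upper ends, nut and arbor rising to 56 mm. It turns freely and yields when the gear's teeth come down between its own.
- thrust_collar (a joint): How far the dark steel collar round the shaft's foot is pushed down, m: 0 = up (its top 38 mm above the bench), 0.007 = bottomed. Its spring pushes up with 6.5 N at 0 and 0.8 N more per mm, more than the gear weighs, so only pushing the gear moves it. From 0.003 on, the ring groove is clear of the hub.
- driver_red: Bystander: screwdriver with a red handle, 163 mm long, lying flat in front of the gearbox. Origin: middle of its underside.
- grease_jar: Bystander: small white screw jar, 50 mm wide, 60 mm high, standing behind the gearbox. Origin: centre of its underside.
- oil_bottle: Bystander: small bottle with a black nozzle, 29 mm wide, 82 mm high, standing behind the gearbox. Origin: centre of its underside.
- tape_1: Bystander: roll of black tape, 62 mm wide, 19 mm high, lying flat at the left. Origin: centre of its underside.
There are look-alikes about, which are no part of the job. Leave any brown or purple look-alike of the spline_gear alone.

How it is judged:
On the way, in this order (a step that is already met when the one before it is completed fails the run):
1. the splined gear is lifted clear of the bench (height (world z) of spline_gear above 0.05 m), for 0.1 s.
2. its bore has slid onto the splines of the shaft (horizontal distance between spline_gear and shaft_end below 0.004 m and z of spline_gear in the frame of shaft_end below -0.024 m and angle between spline_gear's own z axis and vertical below 0.12 rad), for 0.1 s.
At the end, for the whole second after the job is handed in: The splined gear sits level on the splined shaft, in mesh with the idler, and the gripper's fingers still hold it down (over 2 N) at rest with the sprung collar pushed down at least 3 mm, so that the ring groove of the shaft is clear above the hub (value of joint thrust_collar above 0.003 m and z of spline_gear in the frame of shaft_end below -0.0505 m and horizontal distance between spline_gear and shaft_end below 0.004 m and angle between spline_gear's own z axis and vertical below 0.08 rad and linear speed of spline_gear below 0.01 m/s and contact force between the fingers and spline_gear above 2 N); the arm keeps its last pose, push and grip.
It fails at once if the keyed gear was shifted more than 3 cm (distance of keyed_gear from where it was at the start of the episode above 0.03 m).
It fails at once if a bystander was shifted more than 3 cm or knocked over (distance of any of driver_red, grease_jar, oil_bottle, tape_1 from where it was at the start of the episode above 0.03 m or angle between any of grease_jar, oil_bottle's own z axis and vertical above 0.6 rad).
It also fails if it takes over 48 s, if anything falls off the work surface, if the arm or the gripper's body presses on something with over 40 N, if the wrist force passes 120 N, or if a joint passes its speed limit or range.

## Robot

A 6-joint arm with a two-finger parallel gripper is mounted at the origin on a cart in front of the work surface, level with it; the furniture and walls round the work are solid. World frame = base frame: x ahead of the robot, y to its left, z up, the work surface at z = 0. Lengths are in m, angles in rad, forces in N, time in s.
With the tool pointing down it reaches from about 0.35 to 0.775 m from the base axis. Payload 5.5 kg.
Tool frame: the origin (TCP) lies midway between the tips of the shut fingers; the grasp point (between the pads) lies grasp_offset behind it (grasp_offset is the distance from the TCP to the grasp point, in m); z points along the fingers, y is the line along which they close (so a half turn about z gives the same grasp; the last joint's range is limited). The gripper opens to 85 mm and grips with 20 to 120 N. Pads are 22 mm wide; open, the fingers measure 114 mm over their backs; the gripper's body (76 mm by 85 mm) begins 54 mm behind the grasp point. The pads swing forward as they close: fully open they stand 13 mm farther back than shut.
Start: joints at [1.104, 0.313, 0.046, 1.304, 0, 1.431], TCP at [0.185, 0.545, 0.231] pointing down, gripper open.
Joint ranges: [-2.76, 2.76], [-0.86, 1.69], [-1.03, 1.26], [-2.2, 2.34], [-1.47, 1.5], [-3.14, 3.14]. Speed limits (rad/s): [2.57, 2.57, 3.14, 3.14, 3.14, 3.14].

## Interface

Orientations are given as a unit quaternion [w, x, y, z].
In Python, from workcell import * gives the robot as it stands.
- The arm moves only by the tool step_arm, never from a script. Its argument "deltas" is a list of rows, each a list of 7 numbers: the shift along the world's x, y, z in mm, then the turn, a rotation vector about the world's x, y, z in degrees, then the gripper's target within -1 to 1 (fully open at 1, half-way at 0, shut at -1). A call has 1 to 5 rows; each row shifts and turns the commanded pose from where the row before left it; what a row does not reach is not made up. A row lasts 1/10 s, in which the tool goes at most 50 mm and 8.59 degrees, less where a joint would pass 70% of its speed; a pose out of reach is approached as far as the arm can. A call is refused whole if a number of a shift passes 50 or a number of a turn 8.59, either way. A call with a gripper value outside its range is refused whole. The fingers move at their own pace and stop on an object; "newtons" is the grip in N (left out, the last holds). Time passes only in rows, so rows that do not move let the fingers close. It gives the time, the measured TCP pose, the force, the opening and the grip force at its end, in the units of the state.
- get_state(): the state, without advancing time (a new reading comes with each control period).
- read_camera(name): name is "scene" or "top" or "wrist"; returns a dict with "image" (480x640x3 uint8, red, green, blue), "z_map" (480x640 float32, m along the optical axis (not along the pixel's ray), 0 where there is no reading), "K" (3x3 intrinsics, pixels), "dist_coeffs" ([k1, k2, p1, p2, k3] as OpenCV has them; the pictures are not rectified), "world_from_camera" (4x4, takes a point from camera to world coordinates). Camera axes: x right, y down, z forward; pixel columns grow to the right and rows downward; lengths in m; the calibration is good to about 2 mm. A picture is of the moment at which its call begins.
- hand_in(): hands the job in; it is judged then, once.
The state is a dict: "clock": time; "joint_pos": joint angles; "qvel": joint speeds; "tau": joint torques, N m; "tcp_pos": TCP position; "orientation": TCP orientation; "wrist_force": force on the tool from outside, world axes, zero at the start; "ft_torque": the same for the moment, N m; "finger_gap": finger opening in m; "grip_force": force on a finger pad.
Only numpy, scipy, OpenCV 4.12 (cv2) and the standard library are available. Lean on these libraries where they do the work, as an engineer would, in place of code of your own. Each camera call takes 0.05 s, during which the arm holds its last target. There are 200 camera calls.

## Working session

There is one attempt and no reset: what is moved stays moved. The work goes in short steps, Python scripts to look and compute and a tool call to move; the robot and the scene stay as the last step left them, time stands still between calls to the robot, and variables do not carry over. Pictures are saved under pics/ and viewed, at most 10 in all, crops included, and the job is handed in when it is done.

Besides the shell and the picture viewer there is one more tool, called after "Request:" in YAML: its name, and indented under it one key for each argument. step_arm: Moves the arm, as the interface text tells. Its arguments: {"type":"object","properties":{"deltas":{"type":"array","items":{"type":"array","items":{"type":"number"}}},"newtons":{"type":"number"}},"required":["deltas"]}

```bash
mkdir -p pics
cat > h.py <<'E'
from workcell import *
import numpy as np, cv2
def shot(cam,name):
    d=read_camera(cam); np.savez('pics/'+name+'.npz',**d)
    cv2.imwrite('pics/'+name+'.png',d['image'][:,:,::-1]); return d
def load(name): return dict(np.load('pics/'+name+'.npz'))
def ray(d,u,v):
    p=cv2.undistortPoints(np.array([[[u,v]]],float),d['K'],d['dist_coeffs'])[0,0]
    return np.array([p[0],p[1],1.])
def onz(d,u,v,z):
    T=d['world_from_camera']; r=T[:3,:3]@ray(d,u,v); o=T[:3,3]
    return o+r*(z-o[2])/r[2]
def cloud(d):
    vv,uu=np.mgrid[:480,:640]
    p=cv2.undistortPoints(np.stack([uu,vv],-1).reshape(-1,1,2).astype(float),d['K'],d['dist_coeffs'])[:,0]
    P=np.c_[p,np.ones(len(p))]*d['z_map'].reshape(-1,1)
    T=d['world_from_camera']; return (P@T[:3,:3].T+T[:3,3]).reshape(480,640,3)
def proj(d,P):
    T=np.linalg.inv(d['world_from_camera']); 
    return cv2.projectPoints(np.atleast_2d(P).astype(float),cv2.Rodrigues(T[:3,:3])[0],T[:3,3],d['K'],d['dist_coeffs'])[0][:,0]
def crop(name,out,u0,v0,w,h,s):
    im=cv2.imread('pics/'+name+'.png')[v0:v0+h,u0:u0+w]
    cv2.imwrite('pics/'+out+'.png',cv2.resize(im,None,fx=s,fy=s,interpolation=cv2.INTER_CUBIC))
E
python3 -c "
from h import *
d=shot('top','top1');print(d['world_from_camera'],d['K'])
print(get_state())"
```

```text
[[-0.01595929 -0.9912976   0.13066894  0.40393381]
 [-0.99985605  0.01657513  0.00362661  0.0447164 ]
 [-0.0057609  -0.13059225 -0.99141942  1.11252271]
 [ 0.          0.          0.          1.        ]] [[492.53161793   0.         323.09102399]
 [  0.         492.53161793 240.30135775]
 [  0.           0.           1.        ]]
{'clock': 0.05, 'joint_pos': array([ 1.10440926e+00,  3.13950053e-01,  4.50232635e-02,  1.30362404e+00,
       -4.97793641e-05,  1.43120595e+00]), 'qvel': array([ 0.00179536, -0.00051081,  0.00055945,  0.00236125,  0.00035472,
       -0.00210418]), 'tau': array([ 2.63184251e-03, -4.82155609e+01,  2.99549049e+01,  1.33176515e-02,
       -2.55441746e-04, -7.70675172e-06]), 'tcp_pos': array([0.18437162, 0.54410971, 0.23045564]), 'orientation': array([-2.37993618e-04,  1.62672134e-01,  9.86679789e-01, -8.44719517e-04]), 'wrist_force': array([ 0.03843715, -0.20889241, -0.28684318]), 'ft_torque': array([0.00440479, 0.02059276, 0.03107841]), 'grip_force': 0.0, 'finger_gap': 0.08531810877886054}
```

View pics/top1.png

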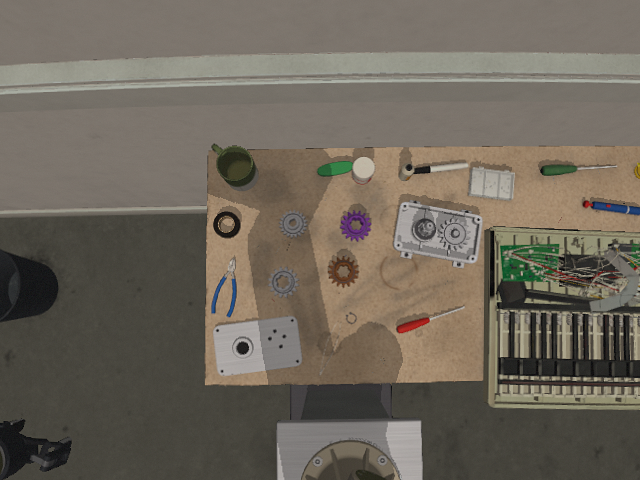

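The top view shows two steel gears, at (293,223) and (283,282). The purple look-alike is at (355,226) and the brown one at (343,271). The gearbox is around (438,232). Next I'll enlarge the gears and the gearbox.

```bash
python3 -c "
from h import *
crop('top1','c1',262,200,60,105,5.5)
crop('top1','c2',388,190,105,80,4.4)
a=cv2.imread('pics/c1.png');b=cv2.imread('pics/c2.png')
o=np.zeros((max(a.shape[0],b.shape[0]),a.shape[1]+b.shape[1],3),np.uint8);o[:a.shape[0],:a.shape[1]]=a;o[:b.shape[0],a.shape[1]:]=b
cv2.imwrite('pics/c3.png',o);print(o.shape)
d=load('top1')
for n,u,v,z in [('g1',293,223,.03),('g2',283,282,.03),('pur',355,226,.03),('brn',343,271,.03),('sh',424,229,.08),('idl',454,235,.05),('bottle',408,170,.08)]:print(n,onz(d,u,v,z).round(3))
C=cloud(d)
for r in [(210,238,278,308),(268,298,268,298),(212,248,408,470)]:
  print(C[r[0]:r[1],r[2]:r[3],2].max())
"
```

```text
(578, 792, 3)
g1 [0.587 0.115 0.03 ]
g2 [0.456 0.138 0.03 ]
pur [ 0.578 -0.023  0.03 ]
brn [0.478 0.006 0.03 ]
sh [ 0.561 -0.166  0.08 ]
idl [ 0.551 -0.238  0.05 ]
bottle [ 0.69  -0.137  0.08 ]
1.1125227063141943
1.1125227063141943
1.1125227063141943
```

View pics/c3.png

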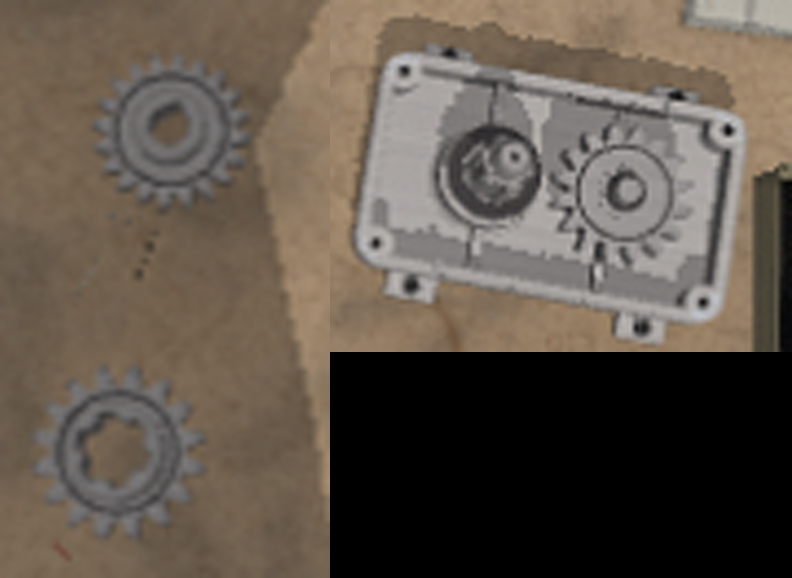

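The gear with the six grooves and 16 teeth is at (283.6,282.2). The one at (293,223) has the round keyed bore. The shaft end is at about (429.8,225.7) and the idler nut at about (455.7,233.2).

```bash
python3 -c "
from h import *
import workcell
d=load('top1')
print(onz(d,283.6,282.2,.038),onz(d,429.8,225.7,.086),onz(d,455.7,233.2,.056))
print([n for n in dir(workcell) if n[0]!='_'], getattr(workcell,'grasp_offset',None))
C=cloud(d)
for r in [(275,290,276,292),(222,230,424,436)]:
  print(C[r[0]:r[1]:2,r[2]:r[3]:2,2].round(3))
"
```

```text
[0.4549042  0.13617261 0.038     ] [ 0.56660857 -0.17775151  0.086     ] [ 0.55394614 -0.24026979  0.056     ]
['MotionError', 'get_state', 'grasp_offset', 'hand_in', 'read_camera'] 0.0187
[[ 0.034  0.043  0.039  0.027  0.041  0.04   0.039  0.019]
 [ 0.04   0.036  0.026 -0.003  0.003  0.017  0.037  0.036]
 [ 0.034  0.005  0.003  0.001  0.004  0.002  0.04   0.04 ]
 [ 0.025  0.001 -0.002  0.    -0.006  0.001  0.036  0.035]
 [ 0.038  0.011  0.001  0.001  0.002  0.001  0.     0.037]
 [ 0.04  -0.003 -0.001  0.     0.002 -0.001  0.002  0.036]
 [ 0.04   0.036  0.035  0.    -0.001  0.036  0.038  0.029]
 [ 0.017  0.041  0.04   0.037  0.036  0.039  0.025  0.015]]
[[0.056 0.067 0.085 0.083 0.036 0.008]
 [0.071 0.086 0.087 0.085 0.084 0.04 ]
 [0.077 0.085 0.085 0.086 0.084 0.037]
 [0.073 0.084 0.084 0.085 0.083 0.037]]
```

Request:
step_arm:
  deltas:
    - [28,-41,0,0,0,0,1]
    - [28,-41,0,0,0,0,1]
    - [28,-41,0,0,0,0,1]
    - [28,-41,0,0,0,0,1]
    - [28,-41,0,0,0,0,1]

```text
clock: 0.55
tcp_pos: [0.3249, 0.3378, 0.2309]
orientation: [-0.0, 0.162, 0.987, -0.0]
wrist_force: [1.7, 0.5, 0.4]
finger_gap: 0.0853
grip_force: 0.0
```

Request:
step_arm:
  deltas:
    - [28,-41,0,0,0,0,1]
    - [28,-41,0,0,0,0,1]
    - [28,-41,0,0,0,0,1]
    - [28,-41,0,0,0,0,1]
    - [20,-35,0,0,0,0,1]

```text
clock: 1.05
tcp_pos: [0.4576, 0.1383, 0.2309]
orientation: [-0.0, 0.163, 0.987, -0.0]
wrist_force: [1.1, -0.4, 0.0]
finger_gap: 0.0852
grip_force: 0.0
```

```bash
python3 -c "
from h import *
d=shot('wrist','w1');print(d['world_from_camera'].round(3)); print(proj(d,[.455,.136,.038]))
print(get_state()['joint_pos'])"
```

```text
[[ 0.322  0.912  0.253  0.394]
 [ 0.947 -0.31  -0.086  0.16 ]
 [ 0.     0.268 -0.964  0.374]
 [ 0.     0.     0.     1.   ]]
[[313.72911427 218.21351883]]
[ 0.11833292  0.12832589 -0.19167392  1.24951503 -0.00350189  0.45061921]
```

View pics/w1.png

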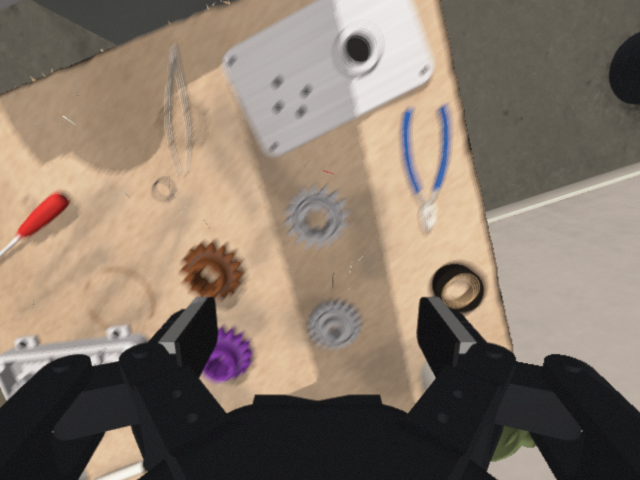

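The grooved gear is at (317,217), with the keyed one at (334,323). I'll go down 100 mm and measure from there.

Request:
step_arm:
  deltas:
    - [0,0,-40,0,0,0,1]
    - [0,0,-40,0,0,0,1]
    - [0,0,-20,0,0,0,1]
    - [0,0,0,0,0,0,1]

```text
clock: 1.5
tcp_pos: [0.4534, 0.1402, 0.1279]
orientation: [-0.004, 0.163, 0.987, -0.001]
wrist_force: [-0.8, 0.1, 1.5]
finger_gap: 0.0853
grip_force: 0.0
```

```bash
cat >> h.py <<'E'
def hubfit(d,c,z=.038):
    # centre from depth: top-face points near z within 25 mm; then 6-fold groove phase
    C=cloud(d); m=(abs(C[...,2]-z)<.004)&(np.hypot(C[...,0]-c[0],C[...,1]-c[1])<.024)
    v,u=np.nonzero(m); (uc,vc),r=cv2.minEnclosingCircle(np.c_[u,v].astype(np.float32))
    ct,_=cv2.findContours(m.astype(np.uint8),cv2.RETR_EXTERNAL,cv2.CHAIN_APPROX_NONE)
    ct=max(ct,key=cv2.contourArea)[:,0]
    W=np.array([onz(d,a,b,z)[:2] for a,b in ct])
    A=np.c_[2*W,np.ones(len(W))]; s=np.linalg.lstsq(A,(W**2).sum(1),rcond=None)[0]
    cen=s[:2]; R=np.sqrt(s[2]+cen@cen)
    return cen,R,m
def phase(d,c,z,r,f,n=6):
    t=np.radians(np.arange(0,360,1.)); P=np.c_[c[0]+r*np.cos(t),c[1]+r*np.sin(t),0*t+z]
    uv=proj(d,P).astype(np.float32); val=cv2.remap(f.astype(np.float32),uv[:,:1],uv[:,1:],cv2.INTER_LINEAR)[:,0]
    F=(val*np.exp(1j*n*t)).mean(); return np.degrees(np.angle(F))/n, abs(F)/val.std(), val
E
python3 -c "
from h import *
d=shot('wrist','w2');print(get_state()['tcp_pos'])
c,R,m=hubfit(d,[.456,.137]);print(c,R,proj(d,[*c,.038]))
g=cv2.cvtColor(d['image'],cv2.COLOR_RGB2GRAY)
for r in (.0128,.0135,.0142): print(r,phase(d,c,.038,r,~m)[:2],phase(d,c,.038,r,g)[:2])
u,v=proj(d,[*c,.038])[0].astype(int)
crop('w2','w2c',u-75,v-75,150,150,4)
im=cv2.imread('pics/w2c.png')
th=np.radians(phase(d,c,.038,.0135,~m)[0])
for k in range(6):
  p=proj(d,[c[0]+.015*np.cos(th+k*np.pi/3),c[1]+.015*np.sin(th+k*np.pi/3),.038])[0]
  cv2.circle(im,tuple(int(x) for x in ((p-[u-75,v-75])*4)),4,(0,0,255),-1)
cv2.imwrite('pics/w2c.png',im)
"
```

```text
[0.45492509 0.14049621 0.12995995]
[0.45738319 0.14062603] 0.019694055615358256 [[319.33096611 253.92208425]]
0.0128 (np.float64(10.788465510439913), np.float64(0.6551793024099232)) (np.float64(-17.795984267250844), np.float64(0.30328372726810626))
0.0135 (np.float64(10.842053288818123), np.float64(0.6554258118345989)) (np.float64(-18.801239344168142), np.float64(0.44528958932616924))
0.0142 (np.float64(10.58245290612099), np.float64(0.6204580633068977)) (np.float64(-19.227850677027835), np.float64(0.5175212595972847))
```

View pics/w2c.png

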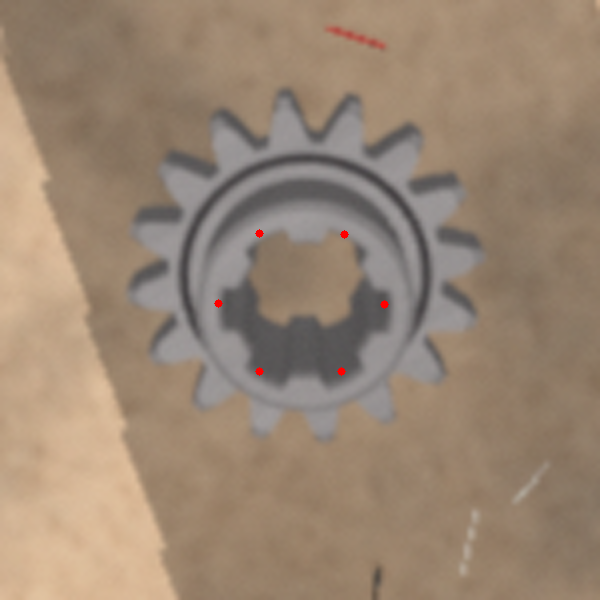

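The red dots fall on the grooves, so the groove phase is 10.8° modulo 60. The hub is 39.4 mm across, as it should be. Going down over it.

Request:
step_arm:
  deltas:
    - [1,0,-40,0,0,0,1]
    - [1,0,-40,0,0,0,1]
    - [0,0,-20,0,0,0,1]
    - [0,0,0,0,0,0,1]
    - [0,0,0,0,0,0,1]

```text
clock: 2.05
tcp_pos: [0.4597, 0.1409, 0.0328]
orientation: [0.001, 0.163, 0.987, 0.0]
wrist_force: [0.2, -0.5, 0.2]
finger_gap: 0.0853
grip_force: 0.0
```

Request:
step_arm:
  deltas:
    - [-2,0,-10,0,0,0,1]
    - [0,0,-4,0,0,0,1]
    - [0,0,0,0,0,0,1]

```text
clock: 2.35
tcp_pos: [0.4565, 0.1406, 0.0174]
orientation: [0.0, 0.163, 0.987, 0.0]
wrist_force: [-0.2, 0.2, -0.1]
finger_gap: 0.0856
grip_force: 0.0
```

Request:
step_arm:
  deltas:
    - [0,0,-1,0,0,0,-1]
    - [0,0,0,0,0,0,-1]
    - [0,0,0,0,0,0,-1]
    - [0,0,0,0,0,0,-1]
    - [0,0,0,0,0,0,-1]
  newtons: 60

```text
clock: 2.85
tcp_pos: [0.4569, 0.1408, 0.0169]
orientation: [0.0, 0.163, 0.987, 0.0]
wrist_force: [-1.0, 0.2, 4.5]
finger_gap: 0.0378
grip_force: 60.4
```

Request:
step_arm:
  deltas:
    - [0,0,0,0,0,0,-1]
    - [0,0,0,0,0,0,-1]
    - [0,0,0,0,0,0,-1]

```text
clock: 3.15
tcp_pos: [0.4569, 0.1408, 0.0169]
orientation: [0.0, 0.163, 0.987, 0.0]
wrist_force: [-1.2, -0.3, 5.6]
finger_gap: 0.0377
grip_force: 60.4
```

Request:
step_arm:
  deltas:
    - [0,0,30,0,0,0,-1]
    - [0,0,40,0,0,0,-1]
    - [0,0,40,0,0,0,-1]
    - [10,-20,30,0,0,0,-1]
    - [19,-37,13,0,0,0,-1]

```text
clock: 3.65
tcp_pos: [0.486, 0.0848, 0.1722]
orientation: [0.001, 0.161, 0.987, 0.001]
wrist_force: [2.6, -0.0, -2.7]
finger_gap: 0.0377
grip_force: 62.1
```

Request:
step_arm:
  deltas:
    - [19,-38,0,0,0,0,-1]
    - [19,-38,0,0,0,0,-1]
    - [19,-38,0,0,0,0,-1]
    - [19,-38,0,0,0,0,-1]
    - [19,-38,0,0,0,0,-1]

```text
clock: 4.15
tcp_pos: [0.5805, -0.1079, 0.1684]
orientation: [-0.001, 0.163, 0.987, 0.0]
wrist_force: [1.0, -0.5, -3.9]
finger_gap: 0.0374
grip_force: 62.0
```

Request:
step_arm:
  deltas:
    - [19,-38,0,0,0,0,-1]
    - [19,-36,0,0,0,0,-1]
    - [12,-20,0,0,0,0,-1]
    - [0,0,0,0,0,0,-1]
    - [0,0,0,0,0,0,-1]

```text
clock: 4.65
tcp_pos: [0.6298, -0.2006, 0.1677]
orientation: [-0.001, 0.163, 0.987, 0.001]
wrist_force: [-0.6, -0.5, -4.1]
finger_gap: 0.0377
grip_force: 62.0
```

```bash
python3 -c "
from h import *
d=shot('wrist','w3');s=get_state();t=s['tcp_pos'];print(t,s['joint_pos'],s['grip_force'])
print(proj(d,[.567,-.178,.086]),proj(d,[*t[:2],t[2]-.0169+.038]))
"
```

```text
[ 0.62966555 -0.19978487  0.16811226] [-4.28812092e-01  5.05671848e-01  1.80841058e-01  1.24883478e+00
  3.75387541e-04 -1.01920827e-01] 61.97122782468796
[[318.30423377 152.62868781]] [[318.30507137 324.90807051]]
```

View pics/w3.png

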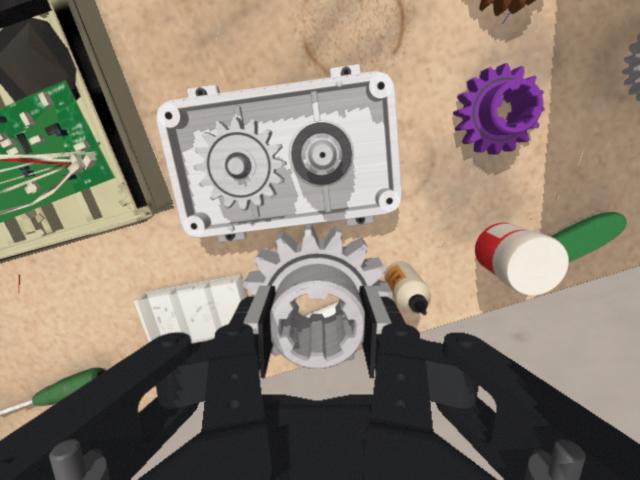

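The gear is held, with its hub at (318,325). The shaft end is at (322,155) and the idler at (238,165). Now I'll measure both phases.

```bash
python3 -c "
from h import *
d=load('w3');t=np.array([.6297,-.1998,.1681]);zh=t[2]-.0169+.038
C=cloud(d)
c,R,m=hubfit(d,t[:2],zh);print('hub',c,R)
for r in (.0128,.0135,.0142): print(phase(d,c,zh,r,~m)[:2])
s=onz(d,322.5,155,.086)[:2];print('shaft px',s)
m2=(abs(C[...,2]-.086)<.003)&(np.hypot(C[...,0]-s[0],C[...,1]-s[1])<.015)
cs=C[m2][:,:2];print('shaft depth mean',cs.mean(0),(cs.max(0)+cs.min(0))/2,np.ptp(cs,0),C[m2][:,2].mean())
g=cv2.cvtColor(d['image'],cv2.COLOR_RGB2GRAY)
Cz=C[...,2]
for z in (.066,.067):
 for r in (.0115,.0125,.0132): print(z,r,phase(d,s,z,r,(Cz>.05))[:2],phase(d,s,z,r,g)[:2])
i=onz(d,238,165,.056)[:2];print('idler',i,np.hypot(*(i-s)), np.degrees(np.arctan2(*(s-i)[::-1])))
crop('w3','w3c',270,105,105,100,6)
im=cv2.imread('pics/w3c.png')
th=np.radians(phase(d,s,.067,.0125,Cz>.05)[0])
for k in range(6):
  p=proj(d,[s[0]+.014*np.cos(th+k*np.pi/3),s[1]+.014*np.sin(th+k*np.pi/3),.067])[0]
  cv2.circle(im,tuple(int(x) for x in ((p-[270,105])*6)),3,(0,0,255),-1)
cv2.imwrite('pics/w3c.png',im)
"
```

```text
hub [ 0.62946385 -0.20040764] 0.020448746871050263
(np.float64(10.52273140549049), np.float64(0.6416916701180098))
(np.float64(10.303092505232488), np.float64(0.6312648691979018))
(np.float64(11.119066934790029), np.float64(0.5445653313677176))
shaft px [ 0.56927237 -0.17591113]
shaft depth mean [ 0.56890376 -0.17648993] [ 0.56899709 -0.17653111] [0.01829095 0.01867211] 0.08544922353124124
0.066 0.0115 (np.float64(10.10891905849521), np.float64(0.5100192500992019)) (np.float64(-27.81033084214755), np.float64(0.07956293098038697))
0.066 0.0125 (np.float64(9.970862441318848), np.float64(0.6392387318578922)) (np.float64(-21.983292559823997), np.float64(0.22074441309160978))
0.066 0.0132 (np.float64(9.927498521462633), np.float64(0.6014103889922527)) (np.float64(-21.619365020468837), np.float64(0.152560549810668))
0.067 0.0115 (np.float64(10.16520288691241), np.float64(0.5163378216124191)) (np.float64(-26.971025090299463), np.float64(0.08697376493640786))
0.067 0.0125 (np.float64(9.938484400812152), np.float64(0.6377997772590461)) (np.float64(-21.925015713580947), np.float64(0.22292110478871302))
0.067 0.0132 (np.float64(9.958397074236823), np.float64(0.5899295302136134)) (np.float64(-21.870019371372134), np.float64(0.13842830619498495))
idler [ 0.55636128 -0.2367448 ] 0.06218867832459835 78.0175770033505
```

View pics/w3c.png

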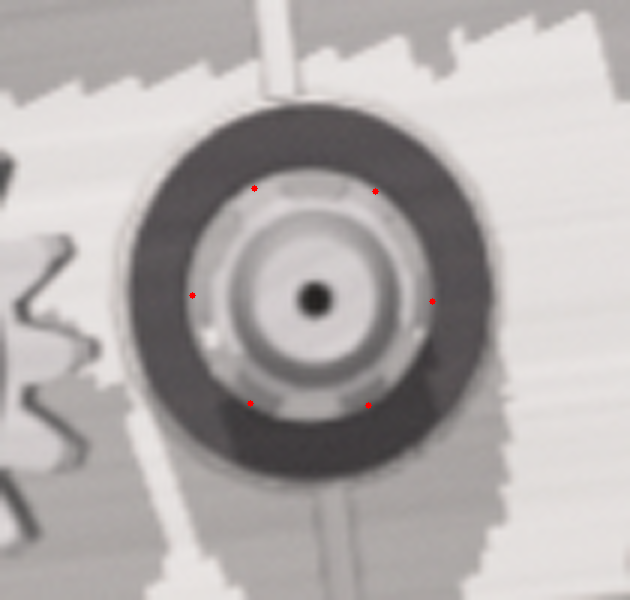

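```bash
python3 -c "
from h import *
d=load('w3');C=cloud(d);Z=C[...,2]
s=np.array([.569,-.1763])
g=cv2.cvtColor(d['image'],cv2.COLOR_RGB2GRAY)
T=np.arange(0,360,5)
for r in (.0105,.0115,.0125,.0135):
  z=.065
  print(r);P=[[s[0]+r*np.cos(np.radians(t)),s[1]+r*np.sin(np.radians(t)),z] for t in T]
  uv=np.rint(proj(d,np.array(P))).astype(int)
  print((Z[uv[:,1],uv[:,0]]*1000).round().astype(int).tolist()); print(g[uv[:,1],uv[:,0]].tolist())
"
```

```text
0.0105
[70, 83, 69, 71, 70, 69, 71, 70, 71, 70, 70, 71, 69, 70, 70, 70, 71, 70, 69, 70, 71, 311, 70, 71, 70, 70, 70, 71, 71, 71, 71, 71, 71, 71, 70, 70, 70, 71, 71, 70, 70, 70, 71, 69, 70, 70, 71, 70, 70, 83, 70, 71, 69, 70, 70, 70, 70, 70, 70, 82, 82, 70, 69, 83, 70, 69, 83, 70, 69, 70, 69, 82]
[136, 121, 131, 141, 127, 143, 124, 127, 118, 132, 120, 139, 141, 142, 138, 141, 154, 165, 175, 164, 151, 174, 167, 163, 166, 176, 189, 173, 192, 185, 201, 199, 199, 201, 202, 206, 198, 209, 203, 198, 203, 198, 195, 195, 187, 195, 195, 201, 194, 191, 200, 199, 198, 202, 202, 194, 191, 186, 155, 145, 146, 147, 149, 144, 152, 148, 139, 151, 155, 156, 158, 132]
0.0115
[70, 70, 69, 70, 71, 71, 28, 70, 29, 27, 28, 71, 70, 71, 70, 69, 70, 71, 28, 29, 28, 28, 30, 70, 70, 71, 70, 70, 69, 70, 28, 28, 28, 29, 27, 70, 70, 70, 70, 69, 69, 70, 29, 27, 28, 69, 27, 70, 70, 71, 71, 70, 70, 70, 28, 29, 28, 29, 72, 70, 70, 71, 70, 71, 70, 27, 29, 29, 29, 27, 28, 70]
[150, 138, 145, 149, 144, 146, 154, 149, 156, 162, 155, 169, 180, 180, 182, 187, 191, 196, 186, 187, 186, 192, 192, 196, 197, 205, 209, 204, 205, 
[... 828 characters left out ...]
22, 124, 132, 165, 169, 169, 167, 168, 166]
0.0135
[69, 68, 69, 68, 68, 27, 30, 36, 38, 28, 30, 38, 66, 67, 69, 68, 69, 28, 36, 27, 27, 28, 28, 27, 70, 67, 68, 67, 68, 28, 27, 29, 28, 28, 28, 27, 68, 68, 68, 69, 68, 29, 27, 28, 27, 28, 29, 28, 69, 67, 68, 69, 68, 28, 28, 29, 29, 28, 28, 27, 68, 69, 68, 68, 68, 28, 29, 29, 28, 27, 29, 68]
[123, 109, 105, 101, 108, 122, 138, 128, 117, 160, 149, 161, 135, 137, 140, 143, 143, 151, 149, 167, 170, 168, 173, 162, 168, 168, 182, 188, 176, 164, 172, 172, 170, 171, 172, 173, 190, 191, 192, 193, 183, 170, 172, 170, 169, 173, 167, 169, 172, 164, 165, 158, 150, 171, 166, 196, 165, 170, 165, 154, 135, 125, 115, 116, 104, 140, 141, 147, 150, 148, 141, 145]
```

From depth, the splines sit at 10.0° modulo 60. The gear grooves in the hand are at about 10.5°, so they already agree and no turn is needed. The shaft is at (0.5691,-0.1763). Moving over it now.

Request:
step_arm:
  deltas:
    - [-20,8,0,0,0,0,-1]
    - [-20,8,0,0,0,0,-1]
    - [-20,8,0,0,0,0,-1]
    - [0,0,-25,0,0,0,-1]
    - [0,0,-20,0,0,0,-1]

```text
clock: 5.2
tcp_pos: [0.5697, -0.1746, 0.1246]
orientation: [0.0, 0.162, 0.987, -0.0]
wrist_force: [0.5, 0.3, -3.7]
finger_gap: 0.0379
grip_force: 62.0
```

Request:
step_arm:
  deltas:
    - [0,0,-10,0,0,0,-1]
    - [0,0,0,0,0,0,-1]
    - [0,0,0,0,0,0,-1]

```text
clock: 5.5
tcp_pos: [0.5707, -0.176, 0.1149]
orientation: [0.0, 0.162, 0.987, 0.0]
wrist_force: [0.5, 0.9, -3.1]
finger_gap: 0.0376
grip_force: 62.0
```

```bash
python3 -c "
from h import *
d=shot('wrist','w4');s=get_state();t=s['tcp_pos'];print(t,s['wrist_force'])
zh=t[2]+.0211
c,R,m=hubfit(d,t[:2],zh);print('hub',c,R,phase(d,c,zh,.0135,~m)[:2])
C=cloud(d);m2=(abs(C[...,2]-.086)<.003)&(np.hypot(C[...,0]-t[0],C[...,1]-t[1])<.012)
print(m2.sum(),C[m2][:,:2].mean(0))
u,v=proj(d,[*c,zh])[0].astype(int);print(u,v);crop('w4','w4c',u-70,v-70,140,140,4)
"
```

```text
[ 0.57123226 -0.1763244   0.11532751] [ 0.18698803 -0.66735746 -3.76199727]
hub [ 0.57043413 -0.17591823] 0.02039024274113389 (np.float64(10.474316048562526), np.float64(0.6343094692023732))
0 [nan nan]
316 325<string>:7: RuntimeWarning: Mean of empty slice.
  ret = um.true_divide(
```

View pics/w4c.png

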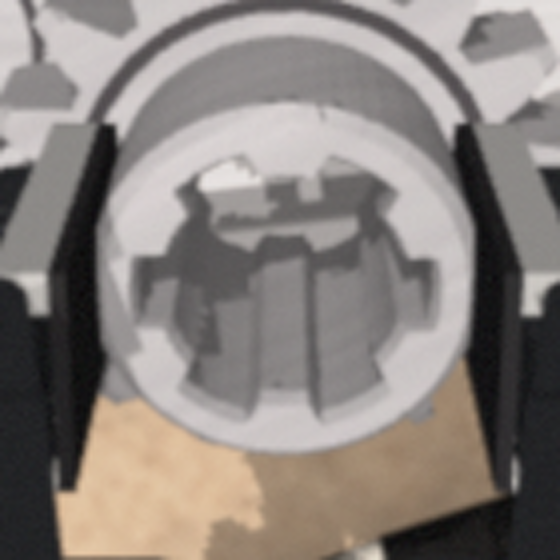

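The bore is visible, but the shaft is hidden below it. The hub reads (0.5704,-0.1759), so I'll shift -1.5 mm in x and lower gently over the plain end.

Request:
step_arm:
  deltas:
    - [-1.5,0,-5,0,0,0,-1]
    - [0,0,-6,0,0,0,-1]
    - [0,0,-6,0,0,0,-1]
    - [0,0,-4,0,0,0,-1]
    - [0,0,0,0,0,0,-1]

```text
clock: 6.05
tcp_pos: [0.5685, -0.1762, 0.0923]
orientation: [-0.001, 0.163, 0.987, 0.0]
wrist_force: [-0.7, -0.1, -2.9]
finger_gap: 0.038
grip_force: 62.0
```

Request:
step_arm:
  deltas:
    - [0,0,-3,0,0,0,-1]
    - [0,0,-3,0,0,0,-1]
    - [0,0,-2,0,0,0,-1]
    - [0,0,-2,0,0,0,-1]
    - [0,0,0,0,0,0,-1]

```text
clock: 6.55
tcp_pos: [0.5689, -0.1763, 0.083]
orientation: [-0.0, 0.163, 0.987, 0.0]
wrist_force: [-0.4, -0.0, -3.5]
finger_gap: 0.0375
grip_force: 62.0
```

Request:
step_arm:
  deltas:
    - [0,0,-3,0,0,0,-1]
    - [0,0,-3,0,0,0,-1]
    - [0,0,-3,0,0,0,-1]
    - [0,0,-3,0,0,0,-1]
    - [0,0,0,0,0,0,-1]

```text
clock: 7.05
tcp_pos: [0.5689, -0.1763, 0.0707]
orientation: [-0.0, 0.163, 0.987, 0.0]
wrist_force: [0.0, -0.6, -4.0]
finger_gap: 0.0379
grip_force: 62.0
```

The gear is on the splines and moving freely. Next it goes down into mesh with the idler.

Request:
step_arm:
  deltas:
    - [0,0,-3,0,0,0,-1]
    - [0,0,-3,0,0,0,-1]
    - [0,0,-3,0,0,0,-1]
    - [0,0,-3,0,0,0,-1]
    - [0,0,0,0,0,0,-1]

```text
clock: 7.55
tcp_pos: [0.5689, -0.1763, 0.0586]
orientation: [-0.0, 0.163, 0.987, 0.0]
wrist_force: [-1.4, 0.2, -3.4]
finger_gap: 0.0382
grip_force: 61.9
```

Request:
step_arm:
  deltas:
    - [0,0,-3,0,0,0,-1]
    - [0,0,-3,0,0,0,-1]
    - [0,0,-2,0,0,0,-1]
    - [0,0,-1,0,0,0,-1]
    - [0,0,0,0,0,0,-1]

```text
clock: 8.05
tcp_pos: [0.5689, -0.1763, 0.0512]
orientation: [0.0, 0.163, 0.987, -0.0]
wrist_force: [-5.4, 2.9, 6.2]
finger_gap: 0.0374
grip_force: 62.9
```

Request:
step_arm:
  deltas:
    - [0,0,-1,0,0,0,-1]
    - [0,0,-1,0,0,0,-1]
    - [0,0,0,0,0,0,-1]
    - [0,0,0,0,0,0,-1]
    - [0,0,0,0,0,0,-1]

```text
clock: 8.55
tcp_pos: [0.5689, -0.1763, 0.0496]
orientation: [0.0, 0.163, 0.987, -0.0]
wrist_force: [-7.0, 3.1, 7.8]
finger_gap: 0.0375
grip_force: 63.2
```

```bash
python3 -c "
from h import *
d=shot('wrist','w5');s=get_state();t=s['tcp_pos'];print(t,s['wrist_force'],s['qvel'].round(3))
C=cloud(d);z=C[...,2];rr=np.hypot(C[...,0]-t[0],C[...,1]-t[1])
m=(rr>.0155)&(rr<.0185)&(z>.06)&(z<.08);print('hub',m.sum(),np.median(z[m]),np.c_[C[m][:,:2],np.ones(m.sum())].shape)
p=np.linalg.lstsq(np.c_[C[m][:,:2]-t[:2],np.ones(m.sum())],z[m],rcond=None)[0];print('tilt',p)
m=(rr<.008)&(z>.08)&(z<.092);print('shaft',np.median(z[m]),C[m][:,:2].mean(0))
u,v=proj(d,[*t[:2],.073])[0].astype(int);crop('w5','w5c',max(0,u-110),v-110,220,200,3)
"
```

```text
[ 0.56890039 -0.17631971  0.04960719] [-6.89228884  3.29508709  7.45337072] [ 0.001  0.001  0.001 -0.001 -0.001 -0.001]
hub 1764 0.07062490518969522 (1764, 3)
tilt [ 0.01290635 -0.00556937  0.07054674]
shaft 0.08581773422803982 [ 0.56787433 -0.17597067]
```

View pics/w5c.png

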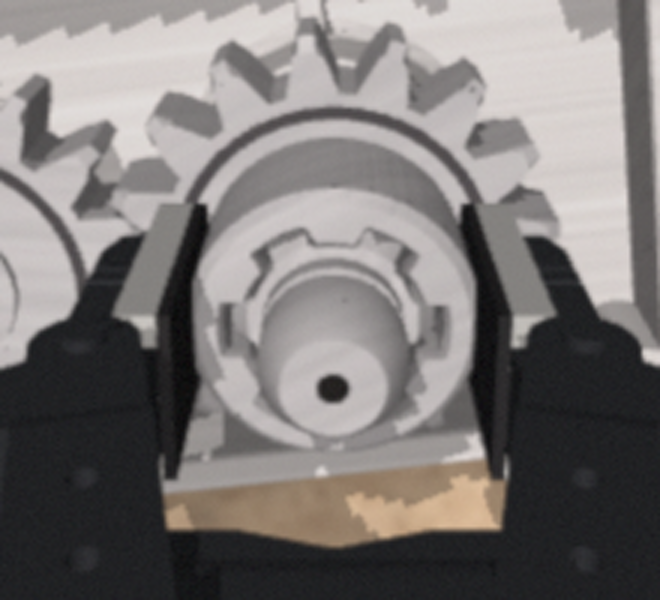

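The gear is seated level, with the ring groove visible above the hub. The hub top is at 70.6 mm, so the collar is down about 5.4 mm. The gear meshes with the idler, and everything is at rest.

```bash
python3 -c "
from workcell import *
print(hand_in())"
```

```text
the job is handed in; nothing more can be done
None
```

The job is handed in: the six-grooved gear is on the splined shaft, meshed with the idler and held down with the collar pressed about 5.4 mm (at least 3 mm needed), so the ring groove is clear; I kept clear of everything else on the bench, and the judge's verdict was not shown.

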